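# Snap the slide box shut in the bench stop and keep it pressed

## Robot

A 7-joint arm with a two-finger parallel gripper is mounted at the origin on a cart in front of the work surface, level with it; the furniture and walls round the work are solid. World frame = base frame: x ahead of the robot, y to its left, z up, the work surface at z = 0. Lengths are in m, angles in rad, forces in N, time in s.
With the tool pointing down it reaches from about 0.4 to 0.85 m from the base axis. Payload 10.4 kg.
Tool frame: the origin (TCP) lies between the finger pads; the fingertips stand ahead of it and the grasp point (between the pads) lies 5 mm behind it (manip.tip_extent is the z of the fingertips in the tool frame, in m); z points along the fingers, y is the line along which they close (so a half turn about z gives the same grasp; the last joint's range is limited). The gripper opens to 85 mm and grips with 20 to 120 N. Pads are 22 mm wide; open, the fingers measure 114 mm over their backs; the gripper's body (76 mm by 85 mm) begins 54 mm behind the grasp point. The pads swing forward as they close: fully open they stand 13 mm farther back than shut.
Start: joints at [1.258, 0.332, -0.065, 1.46, 0.022, 1.35, -0.088], TCP at [0.179, -0.599, 0.245] pointing down, gripper open.
Joint ranges: [-2.6, 2.6], [-0.5, 2.12], [-1.47, 1.34], [0.16, 2.42], [-1.27, 4.41], [0.06, 2.06], [-2.6, 2.6]. Speed limits (rad/s): [2.22, 2.22, 2.79, 2.79, 3.14, 3.14, 3.14].

## Interface

Orientations are given as a unit quaternion [x, y, z, w].
In Python, from workcell import status, viewer, manip gives the robot as it stands.
- The arm moves only by the tool play_rows, never from a script. Its argument "plan" is one flat list of numbers, 7 for each row, row after row: the turn, a rotation vector about the tool's x, y, z in degrees, then the shift along the tool's x, y, z in m, then the opening, from 0 (shut) to 1 (fully open). In form: [ax, ay, az, dx, dy, dz, grip, ax, ay, az, dx, dy, dz, grip, ...]. A call has 1 to 20 rows; each row is the pose to reach, as a shift and turn from the pose commanded when the call began, along the tool's axes at that moment; what a row does not reach only later rows make up. A row lasts 1/8 s, in which the tool goes at most 62.5 mm and 10.7 degrees, less where a joint would pass 70% of its speed; a pose out of reach is approached as far as the arm can. A call with a gripper value outside its range is refused whole. The fingers move at their own pace and stop on an object; "squeeze" is the grip in N (left out, the last holds). Time passes only in rows, so rows that repeat a pose let the fingers close. It gives the time, the measured TCP pose, the force, the opening and the grip force at its end, in the units of the state.
- status.get_obs(): the state, without advancing time (a new reading comes with each control period).
- viewer.camera(name): name is "scene" or "side" or "wrist"; returns the picture (420x560x3 uint8, red, green, blue); there is no depth.
- viewer.camera_model(name): a dict with "fx", "fy", "cx", "cy" (pixels), "D" ([k1, k2, p1, p2, k3] as OpenCV has them; the pictures are not rectified), "R" (3x3) and "t" (3): a world point X has camera coordinates R X + t. Camera axes: x right, y down, z forward; pixel columns grow to the right and rows downward; lengths in m; the calibration is good to about 2 mm. A picture is of the moment at which its call begins: read the wrist's pose just before it. camera_model takes no time and is no camera call; for the wrist camera it gives the pose at the moment of the call.
- manip.hand_in(): hands the job in; it is judged then, once.
The state is a dict: "clock": time; "joint_pos": joint angles; "joint_velocities": joint speeds; "tau": joint torques, N m; "position": TCP position; "ee_rot": TCP orientation; "ft_force": force on the tool from outside, world axes, zero at the start; "torque": the same for the moment, N m; "grip_width": opening from 0.0 (shut) to 1.0 (fully open); "grasp_force": force on a finger pad.
Only numpy, scipy, OpenCV 4.12 (cv2) and the standard library are available. Lean on these libraries where they do the work, as an engineer would, in place of code of your own. Each camera call takes 0.05 s, during which the arm holds its last target. There are 200 camera calls.

## Task

Slide the half-open slide box along the bench, without lifting it and with its lid still up, all the way home into the U-shaped metal stop. Then press the lid down at its clip side until it snaps shut, and do not let go: finish with the gripper still pressing firmly down on the shut lid. Leave the other things alone.

Things in the scene. Friction and masses are not known exactly. Their poses are not given: they have to be found in the camera images.
- slidebox_mid (a point): Centre of the loose grey slide box (case for microscope slides, 89 x 84 mm, 34 mm high when shut, 0.25 to 0.5 kg), half-way up, 17 mm above its underside, which stays on the bench. x points from its hinge side (towards the robot) to its clip side, z up. The box starts 120 to 145 mm before the stop's seat, up to 25 mm to the side and turned up to 0.25 rad.
- push_wall (a point): Middle of the outside of the box's hinge-side wall, 15 mm above the bench, 45 mm before the box's centre; axes as the box's. This flat upright wall (84 mm wide, 30 mm high) is where to push; the raised lid rises from its top edge away from the robot. The box is too wide to be gripped across.
- lid_press (a point): Point on the top face of the lid where to press, 17 mm in from its clip-side edge, half-way across, 74 mm from the hinge line; it moves with the lid, z is the lid's outward normal. With the lid shut it lies 29 mm from the box's centre towards the clip and 34 mm above the bench.
- clip_tip (a point): Top of the spring clip in the middle of the box's clip side, 34 mm above the bench, 49 mm beyond the box's centre. Pressing at the press point, the lid first swings easily; over the last 8 mm its ridge rides over the clip's nose and the force rises to between 10 and 15 N, then drops suddenly as it snaps; after that the lid is solid.
- slidebox_lid (a joint): Lid hinge, rad: 0 is shut and snapped, it grows as the lid opens (starts half open, 0.35 to 0.6). It stays where it is put. The clip is met at about 0.09 and passed at about 0.045.
- stop_seat (a point): Where the middle of the box's underside lies when the box is home in the stop, at bench height. x points into the stop, along the box's x when home; y is across the stop, z up.
- stop: The stop: a fixed low U of aluminium bars, 8 mm high, open at its -x side; origin and axes as the seat's. Inner face of the back bar at x = +44.5 mm (the box's clip-side wall comes against it, the clip hangs over it); side bars' inner faces at y = +-46 mm from x = -5 mm on, flaring to +-59 mm at x = -37 mm.
- sample_pot: White snap-lid sample pot, 59 x 54 mm, 92 mm high, standing beside the stop on its +y side; origin in the middle of its underside. To be left alone.
- tape: Small roll of tape lying flat beside the stop on its -y side, 62 x 65 mm, 19 mm high; origin in the middle of its underside. To be left alone.
- jar: Black jar, 68 mm across, 86 mm high, standing to the right; origin in the middle of its underside. To be left alone.
Not all that is in view belongs to the job. What is meant by the stop is not green, and is the smaller of those in its own colour. What is shaped like the part that bears slidebox_mid but blue is not meant.

How it is judged:
By the outcome, as a careful person would: the job done as asked, in the order asked, and still so for the second after the job is handed in, while the arm keeps its last pose, push and grip.
It also fails if it takes over 54 s, if anything falls off the work surface, if the arm or the gripper's body presses on something with over 40 N, if the wrist force passes 120 N, or if a joint passes its speed limit or range.

## Working session

There is one attempt and no reset: what is moved stays moved. The work goes in short steps, Python scripts to look and compute and a tool call to move; the robot and the scene stay as the last step left them, time stands still between calls to the robot, and variables do not carry over. Pictures are saved under pics/ and viewed, at most 10 in all, crops included, and the job is handed in when it is done.

Besides the shell and the picture viewer there is one more tool, called after "Call:" as name(argument=value, ...) on one line, values as JSON. play_rows: Moves the arm, as the interface text tells. Its arguments: {"type":"object","properties":{"plan":{"type":"array","items":{"type":"number"}},"squeeze":{"type":"number"}},"required":["plan"]}

```bash
mkdir -p pics
python3 - <<'E'
from workcell import status, viewer, manip
import cv2
o=status.get_obs();print(o, manip.tip_extent)
for n in ("scene","side"):
    cv2.imwrite(f"pics/{n}0.png",cv2.resize(viewer.camera(n)[:,:,::-1],(800,600),interpolation=cv2.INTER_CUBIC))
    print(n,viewer.camera_model(n))
E
```

```text
{'clock': 0.0, 'joint_pos': array([ 1.25839428,  0.33288098, -0.06470819,  1.46093973,  0.02161024,
        1.34991407, -0.08848463]), 'joint_velocities': array([ 1.59255681e-03,  1.06469478e-03, -5.94463060e-05, -1.48808293e-03,
        7.71876182e-04, -5.08776489e-04,  2.81981428e-04]), 'tau': array([-2.53676335e-04, -6.25441718e+01,  4.91785922e-02, -3.91598117e+01,
        1.61671860e-02,  9.90111614e-03, -5.19676291e-05]), 'position': array([ 0.17849551, -0.59859377,  0.24451102]), 'ee_rot': array([ 9.89516600e-01,  1.44417367e-01, -1.41315837e-04, -7.09129027e-04]), 'ft_force': array([-1.06633792, -1.26356657,  0.1618103 ]), 'torque': array([-0.01660031, -0.02366567, -0.0216151 ]), 'grasp_force': 0.0, 'grip_width': 0.9979837553581338} 0.014
scene {'fx': 435.6594327611538, 'fy': 435.6594327611538, 'cx': 273.9407442069023, 'cy': 205.6022820602372, 'D': array([-0.13451886,  0.        ,  0.        ,  0.        ,  0.        ]), 'R': array([[-0.90923801, -0.41615638, -0.0100051 ],
       [-0.18462227,  0.42468002, -0.88631907],
       [ 0.3730963 , -0.80402783, -0.46296695]]), 't': array([0.52817556, 0.11011648, 1.4196326 ])}
side {'fx': 470.73274870920966, 'fy': 470.73274870920966, 'cx': 282.12302229125936, 'cy': 206.50161712735533, 'D': array([0.0504048, 0.       , 0.       , 0.       , 0.       ]), 'R': array([[ 0.99999342,  0.0033504 ,  0.00138902],
       [ 0.00281891, -0.47697832, -0.87891054],
       [-0.00228217,  0.87890867, -0.47698463]]), 't': array([-0.55731876,  0.09739859,  1.3014368 ])}
```

View pics/scene0.png

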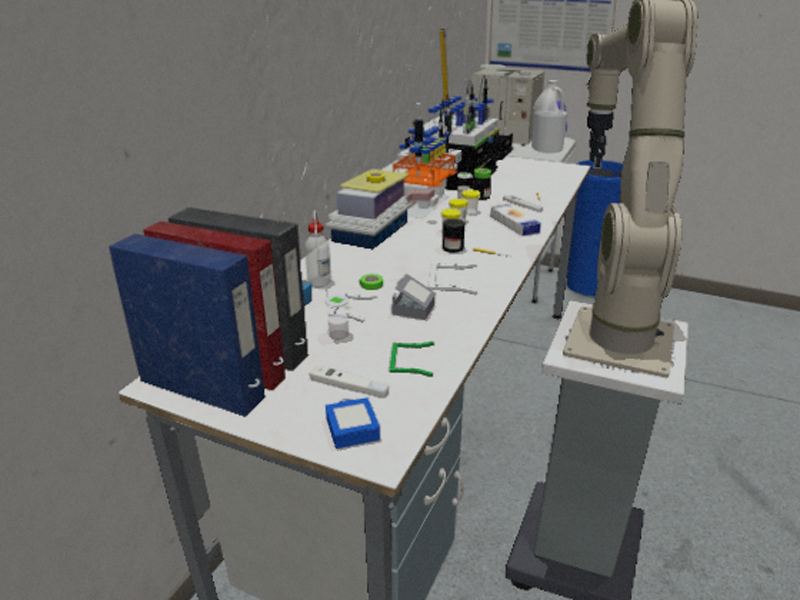

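View pics/side0.png

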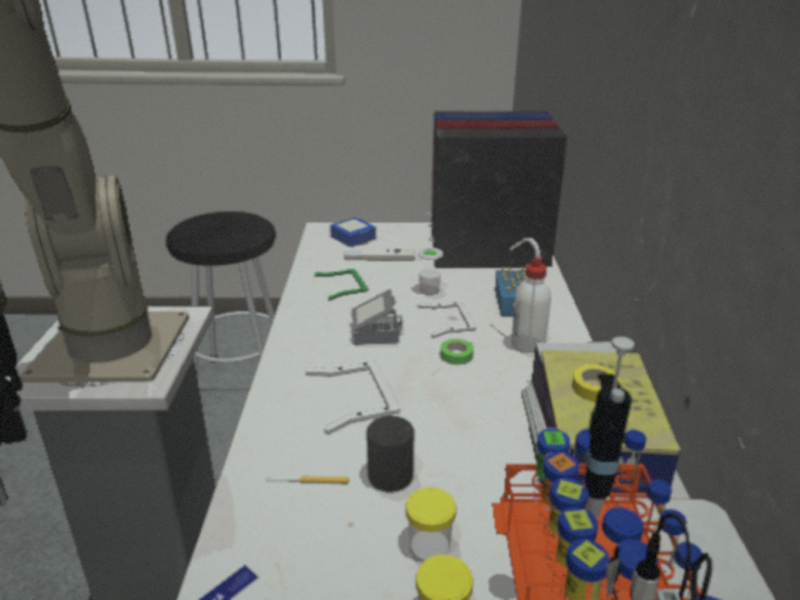

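Side view: three U's. They are green at (345,283), large metal at (355,395) and small metal at (445,318). The small metal one, between the pot (430,283) and the tape (457,350), fits the description. The grey box is at (375,320); the blue one at (352,231) is a decoy. Next I'll enlarge both views to confirm and measure.

Run:
```python
from workcell import viewer
import cv2
for n,(x,y,w,h,s) in dict(side=(236,180,110,80,7),scene=(222,182,100,70,8)).items():
    im=viewer.camera(n)[y:y+h,x:x+w,::-1]
    cv2.imwrite(f"pics/{n}1.png",cv2.resize(im,None,fx=s,fy=s,interpolation=cv2.INTER_CUBIC))
```

```text
(no output)
```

View pics/side1.png

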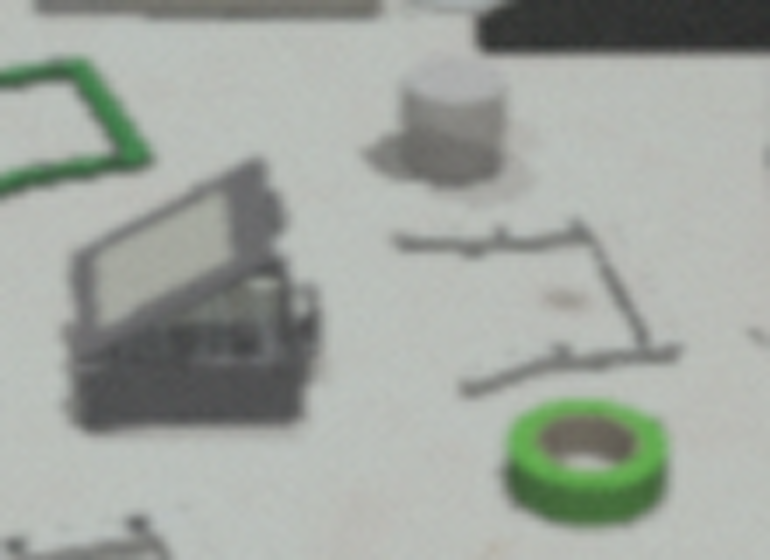

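View pics/scene1.png

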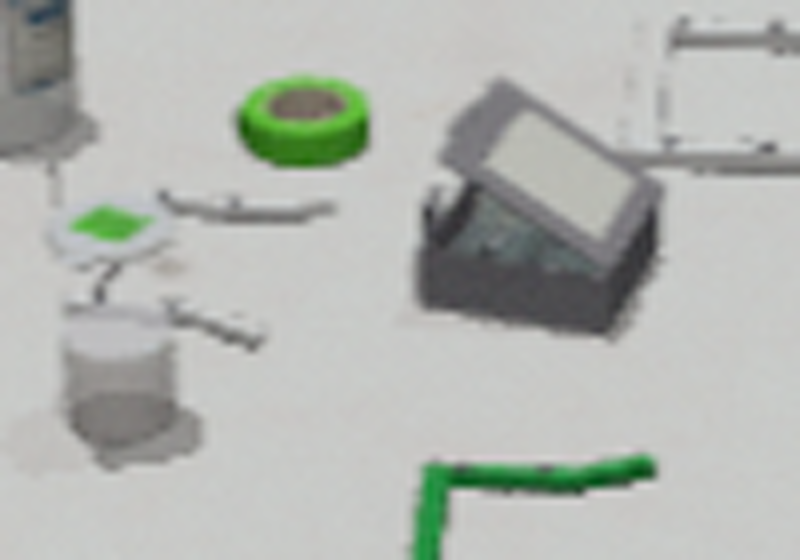

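The side crop confirms the small aluminium U: back corners (590,240) and (645,350), arm ends (398,243) and (465,390). The half-open grey box has its bottom corners at (88,428) and (303,420). The scene crop shows the box's bottom corners at (610,335) and (420,305), with the stop at (170,200)-(330,212) and (175,310)-(260,343).

```bash
cat > h.py <<'E'
from workcell import status, viewer, manip
import cv2, numpy as np
from scipy.spatial.transform import Rotation as Rn
def ray(m,uv):
    K=np.array([[m['fx'],0,m['cx']],[0,m['fy'],m['cy']],[0,0,1.]])
    p=cv2.undistortPoints(np.array([[uv]],float),K,np.array(m['D']))[0,0]
    R=np.array(m['R']); return -R.T@m['t'], R.T@np.array([p[0],p[1],1])
def onz(m,uv,z):
    c,d=ray(m,uv); return c+d*(z-c[2])/d[2]
def proj(m,X):
    K=np.array([[m['fx'],0,m['cx']],[0,m['fy'],m['cy']],[0,0,1.]])
    return cv2.projectPoints(np.atleast_2d(np.array(X,float)),cv2.Rodrigues(np.array(m['R']))[0],np.array(m['t']),K,np.array(m['D']))[0][:,0]
E
python3 - <<'E'
from h import *
np.set_printoptions(precision=4,suppress=True)
S=viewer.camera_model('side');C=viewer.camera_model('scene')
s=lambda u,v,z:onz(S,(236+(u+.5)/7-.5,180+(v+.5)/7-.5),z)
c=lambda u,v,z:onz(C,(222+(u+.5)/8-.5,182+(v+.5)/8-.5),z)
for n,p in dict(hR=s(88,428,0),cR=s(303,420,0),hRtop=s(75,360,.03),hLtop=s(75,258,.03),sBL=s(590,240,.008),sBR=s(645,350,.008),sL=s(398,240,.008),sR=s(465,388,.008),
 LidcR=s(290,235,.06),
 C_hL=c(610,335,0),C_cL=c(420,305,0),C_hR=c(655,262,0),C_sL=c(262,340,.008),C_sR=c(333,208,.008),C_bL=c(100,298,.008),C_bR=c(165,200,.008),
 pot=s(450,165,0),tape=s(588,480,0)).items(): print(n,p)
# hinge/lid height check from both views: hinge +y end
def tri(a,b):
    (p,d),(q,e)=a,b; A=np.array([d,-e]).T; k=np.linalg.lstsq(A,q-p,rcond=None)[0]; return (p+k[0]*d+q+k[1]*e)/2, np.linalg.norm(p+k[0]*d-q-k[1]*e)
rs=lambda u,v:ray(S,(236+u/7-.43,180+v/7-.43)); rc=lambda u,v:ray(C,(222+u/8-.43,182+v/8-.43))
print('hingeL',tri(rs(75,258),rc(605,270)),'lid tip L',tri(rs(260,160),rc(445,155)),'hR',tri(rs(80,355),rc(660,190)))
print(viewer.camera_model('wrist'))
E
```

```text
hR [0.463  0.0078 0.    ]
cR [0.5482 0.0142 0.    ]
hRtop [0.4587 0.0104 0.03  ]
hLtop [0.453  0.0912 0.03  ]
sBL [0.671  0.1468 0.008 ]
sBR [0.6873 0.0554 0.008 ]
sL [0.588  0.1463 0.008 ]
sR [0.6129 0.0257 0.008 ]
LidcR [0.5427 0.0577 0.06  ]
C_hL [0.451  0.0835 0.    ]
C_cL [0.5381 0.0924 0.    ]
C_hR [0.4569 0.0137 0.    ]
C_sL [0.5819 0.1605 0.008 ]
C_sR [0.607  0.0384 0.008 ]
C_bL [0.6644 0.1562 0.008 ]
C_bR [0.6822 0.0624 0.008 ]
pot [0.6131 0.2303 0.    ]
tape [ 0.6588 -0.0282  0.    ]
hingeL (array([0.4532, 0.0857, 0.0331]), np.float64(0.0005199363368177239)) lid tip L (array([0.5284, 0.0897, 0.0762]), np.float64(0.003629801710486335)) hR (array([0.4595, 0.0072, 0.0336]), np.float64(0.0032055627017117984))
{'fx': 359.1429659695199, 'fy': 359.1429659695199, 'cx': 277.35837820967606, 'cy': 211.0852900583678, 'D': array([-0.0907,  0.    ,  0.    ,  0.    ,  0.    ]), 'R': array([[ 0.2863, -0.9581, -0.0009],
       [-0.9212, -0.2756,  0.2746],
       [-0.2633, -0.0778, -0.9616]]), 't': array([-0.6239, -0.0356,  0.3799])}
```

Call:
play_rows(plan=[0,0,4,0.14,-0.09,-0.03,0.55,0,0,6,0.284,-0.175,-0.055,0.55,0,0,8,0.284,-0.175,-0.055,0.55,0,0,10,0.284,-0.175,-0.055,0.55,0,0,12,0.284,-0.175,-0.055,0.55,0,0,12,0.284,-0.175,-0.055,0.55,0,0,12,0.545,-0.525,-0.085,0.55,0,0,12,0.545,-0.525,-0.085,0.55,0,0,12,0.545,-0.525,-0.085,0.55,0,0,12,0.545,-0.525,-0.085,0.55,0,0,12,0.545,-0.525,-0.085,0.55,0,0,12,0.545,-0.525,-0.085,0.55,0,0,12,0.545,-0.525,-0.085,0.55,0,0,12,0.545,-0.525,-0.085,0.55,0,0,12,0.545,-0.525,-0.085,0.55,0,0,12,0.545,-0.525,-0.085,0.55])

```text
clock: 2.2
position: [0.5508, 0.0582, 0.3302]
ee_rot: [0.999, 0.039, -0.0, 0.0]
ft_force: [-1.4, -0.9, 0.6]
grip_width: 0.55
grasp_force: 0.0
```

Run:
```python
from h import *
o=status.get_obs();m=viewer.camera_model('wrist')
im=viewer.camera('wrist')
import pickle;pickle.dump(m,open('w1.pkl','wb'))
cv2.imwrite("pics/w1.png",cv2.resize(im[:,:,::-1],(800,600),interpolation=cv2.INTER_CUBIC))
print(o['clock'],o['position'],Rn.from_quat(o['ee_rot']).as_matrix()[:,0],o['grip_width'],manip.tip_extent,o['ft_force'])
```

```text
2.2 [0.55079717 0.05819329 0.33016655] [ 9.96968743e-01  7.78027051e-02 -2.53410051e-04] 0.5499290360647557 0.014 [-1.4433643  -0.93928939  0.61922971]
```

View pics/w1.png

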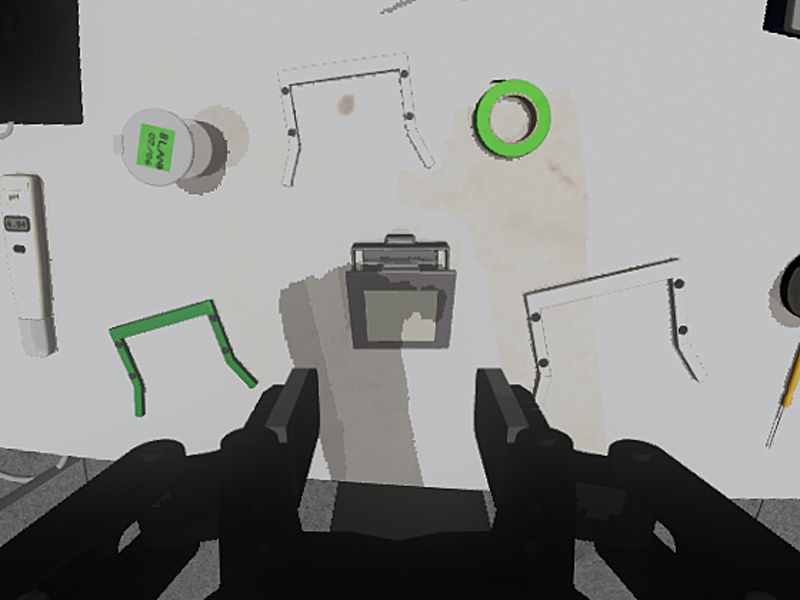

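The wrist view shows the stop's inner back edge from (290,85) to (406,71). The inner knees are at (298,148) and (405,118), and the flare ends at (293,186) and (426,168). The box's hinge edge runs (353,348)-(447,349), its clip-side wall is at (354,243)-(447,241), and the clip is at (401,236).

Run:
```python
from h import *
import pickle
np.set_printoptions(precision=4,suppress=True)
m=pickle.load(open('w1.pkl','rb'))
P=lambda u,v,z:onz(m,((u+.5)*.7-.5,(v+.5)*.7-.5),z)
bl,br=P(290,86,.004),P(406,72,.004); kl,kr=P(298,148,.004),P(404,118,.004)
print('back',bl,br,'knees',kl,kr,'ends',P(292,186,.004),P(427,168,.004))
d=(bl-br)[:2]; yaw=np.arctan2(-d[0],d[1]); print('stop yaw back',yaw,'sides',np.arctan2(*(bl-kl)[[1,0]]),np.arctan2(*(br-kr)[[1,0]]))
x=np.array([np.cos(yaw),np.sin(yaw)]); print('seat',(bl+br)[:2]/2-.0445*x)
a,b=P(353,348,.033),P(447,348,.033); d=(a-b)[:2]; by=np.arctan2(-d[0],d[1])
f,g=P(354,243,.028),P(447,241,.028); d2=(f-g)[:2]
print('hinge',a,b,by,np.linalg.norm(d),'front',f,g,np.arctan2(-d2[0],d2[1]),'clip',P(401,236,.034))
x=np.array([np.cos(by),np.sin(by)]);print('box centre',(a+b)[:2]/2+.045*x)
```

```text
back [0.672 0.158 0.004] [0.6901 0.0617 0.004 ] knees [0.6215 0.1493 0.004 ] [0.6529 0.0604 0.004 ] ends [0.5888 0.1534 0.004 ] [0.613  0.0371 0.004 ]
stop yaw back 0.1857024955601041 sides 0.17140611472734457 0.03642412733088339
seat [0.6373 0.1017]
hinge [0.4536 0.0899 0.033 ] [0.4601 0.0066 0.033 ] 0.07797074509171577 0.08360799811726563 front [0.5467 0.0946 0.028 ] [0.5546 0.0161 0.028 ] 0.10011745572399136 clip [0.5567 0.0555 0.034 ]
box centre [0.5017 0.0517]
```

Call:
play_rows(plan=[0,0,0,-0.06,0,0.0,0.55,0,0,0,-0.125,0.002,0.03,0.55,0,0,0,-0.125,0.002,0.09,0.55,0,0,0,-0.125,0.002,0.15,0.55,0,0,0,-0.125,0.002,0.2,0.55,0,0,0,-0.125,0.002,0.25,0.55,0,0,0,-0.125,0.002,0.28,0.55,0,0,0,-0.125,0.002,0.295,0.55,0,0,0,-0.125,0.002,0.3,0.55,0,0,0,-0.125,0.002,0.3,0.55])

```text
clock: 3.5
position: [0.4271, 0.0477, 0.031]
ee_rot: [0.999, 0.04, 0.001, 0.0]
ft_force: [-0.7, 0.0, -0.5]
grip_width: 0.549
grasp_force: 0.0
```

Run:
```python
from h import *
import pickle
m=viewer.camera_model('wrist'); im=viewer.camera('wrist'); pickle.dump(m,open('w2.pkl','wb'))
cv2.imwrite("pics/w2.png",cv2.resize(im[:,:,::-1],(800,600),interpolation=cv2.INTER_CUBIC))
# path
np.set_printoptions(precision=4,suppress=True,linewidth=150)
from scipy.interpolate import CubicHermiteSpline
sy=.187; R=np.array([[np.cos(sy),-np.sin(sy)],[np.sin(sy),np.cos(sy)]]); seat=np.array([.635,.1]); box=np.array([.502,.052])
r=R.T@(box-seat); print('rel',r)
f=CubicHermiteSpline([r[0],-.025],[r[1],0],[-.1,0])
for x in np.linspace(r[0],0,15):
    y,h=(f(x),float(np.arctan(f(x,1)))) if x<-.025 else (0,0)
    t=seat+R@np.array([x-.056*np.cos(h),y-.056*np.sin(h)]); print(round(x,4),round(float(y),4),'tcp',t,'yaw',round(sy+h,3))
```

```text
rel [-0.1396 -0.0224]
-0.1396 -0.0224 tcp [0.4462 0.0471] yaw 0.087
-0.1296 -0.0228 tcp [0.4571 0.0417] yaw 0.213
-0.1197 -0.022 tcp [0.4683 0.0388] yaw 0.316
-0.1097 -0.0203 tcp [0.4793 0.0382] yaw 0.395
-0.0997 -0.0179 tcp [0.4899 0.0395] yaw 0.45
-0.0897 -0.015 tcp [0.5    0.0425] yaw 0.484
-0.0798 -0.0118 tcp [0.5096 0.0468] yaw 0.497
-0.0698 -0.0087 tcp [0.5186 0.0522] yaw 0.489
-0.0598 -0.0057 tcp [0.5271 0.0583] yaw 0.461
-0.0499 -0.0031 tcp [0.5353 0.0652] yaw 0.412
-0.0399 -0.0012 tcp [0.5432 0.0728] yaw 0.339
-0.0299 -0.0001 tcp [0.5513 0.0808] yaw 0.243
-0.0199 0.0 tcp [0.5604 0.0859] yaw 0.187
-0.01 0.0 tcp [0.5702 0.0877] yaw 0.187
0.0 0.0 tcp [0.58   0.0896] yaw 0.187
```

View pics/w2.png

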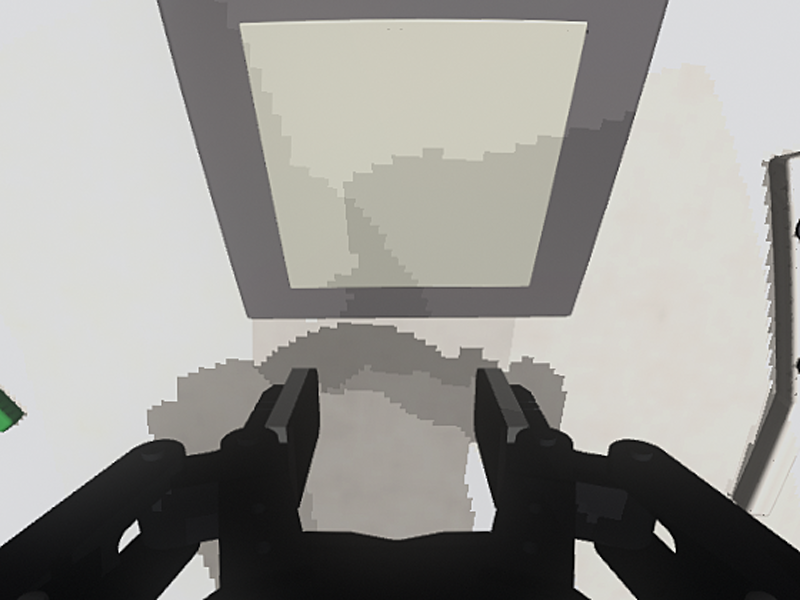

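Call:
play_rows(plan=[0,0,0,0,0,0.005,0.55,0,0,0,0,0.001,0.01,0.55,0,0,0,0.01,0.002,0.01,0.55,0,0,0,0.015,0.002,0.01,0.55,0,0,-0.4,0.019,0.002,0.01,0.55,0,0,-4,0.024,0.005,0.01,0.55,0,0,-7.6,0.0295,0.0084,0.01,0.55,0,0,-10.6,0.035,0.0104,0.01,0.55,0,0,-13.5,0.0405,0.0122,0.01,0.55,0,0,-15.8,0.046,0.013,0.01,0.55,0,0,-18,0.0514,0.0136,0.01,0.55,0,0,-19.6,0.0567,0.0135,0.01,0.55,0,0,-21.2,0.062,0.0132,0.01,0.55,0,0,-22.2,0.067,0.012,0.01,0.55,0,0,-23.1,0.0724,0.011,0.01,0.55,0,0,-23.1,0.0724,0.011,0.01,0.55])

```text
clock: 5.55
position: [0.5002, 0.0431, 0.0204]
ee_rot: [0.971, 0.24, 0.001, -0.0]
ft_force: [-0.9, -0.1, 0.5]
grip_width: 0.554
grasp_force: 0.0
```

Run:
```python
from h import *
ims=[]
for n,(x,y,w,h,s) in dict(side=(236,180,110,80,5),scene=(222,182,100,70,5)).items():
    im=viewer.camera(n)[y:y+h,x:x+w,::-1]
    a=cv2.resize(im,None,fx=s,fy=s,interpolation=cv2.INTER_CUBIC); ims.append(a)
# side at left-top, wrist appended small
w=viewer.camera('wrist')[:,:,::-1]
H=np.zeros((600,800,3),np.uint8); w2=cv2.resize(w,(400,300)); H[:300,:400]=w2
H[:280,400:]=cv2.resize(ims[1],(400,280)); H[300:,:412]=cv2.resize(ims[0],(412,300))
cv2.imwrite('pics/m3.png',H)
o=status.get_obs();print(o['clock'],o['position'],Rn.from_quat(o['ee_rot']).as_matrix()[:,0],o['ft_force'])
```

```text
5.7 [0.49987337 0.04300433 0.02051826] [0.88533245 0.46495741 0.00103064] [-0.00673152 -0.60990805 -0.0861299 ]
```

View pics/m3.png

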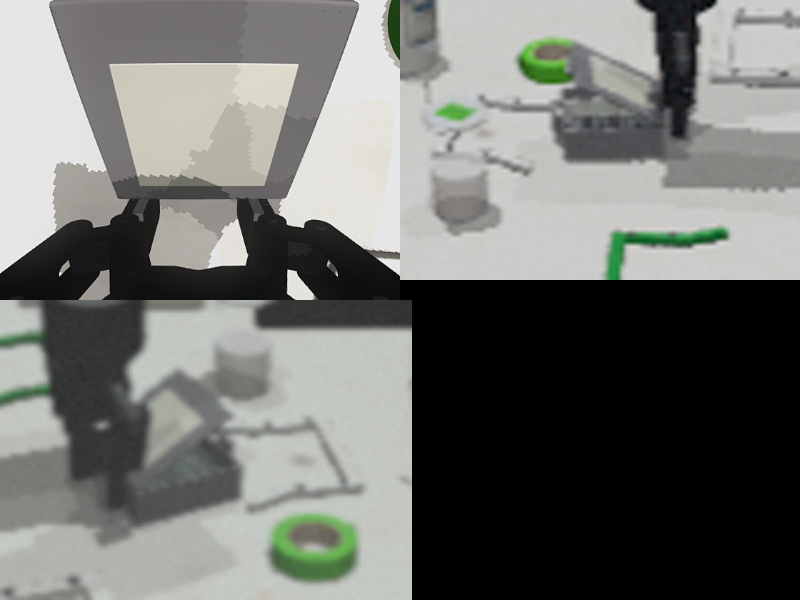

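The box follows flush and centred: its hinge edge is at (117,198)-(280,196) with both fingers touching, and its front points into the stop mouth. I'll continue.

Call:
play_rows(plan=[0,0,-0.4,0.005,0.0004,0,0.55,0,0,-0.7,0.0105,0.0007,0,0.55,0,0,-0.5,0.0158,0.0004,0,0.55,0,0,-0.3,0.021,0.0001,0,0.55,0,0,0.5,0.0262,-0.0006,0,0.55,0,0,1.3,0.0313,-0.0014,0,0.55,0,0,2.6,0.0365,-0.0025,0,0.55,0,0,4.1,0.0418,-0.0036,0,0.55,0,0,6,0.047,-0.0051,0,0.55,0,0,8.3,0.0523,-0.0067,0,0.55,0,0,11,0.0578,-0.0084,0,0.55,0,0,13.8,0.0632,-0.01,0,0.55,0,0,15.5,0.0685,-0.0102,0,0.55,0,0,17,0.0737,-0.0103,0,0.55,0,0,17,0.0785,-0.0088,0,0.55,0,0,17,0.0832,-0.0073,0,0.55,0,0,17,0.0832,-0.0073,0,0.55])

```text
clock: 7.82
position: [0.5704, 0.088, 0.0203]
ee_rot: [0.996, 0.093, 0.0, -0.0]
ft_force: [-1.5, 0.4, -0.0]
grip_width: 0.552
grasp_force: 0.6
```

Run:
```python
from h import *
o=status.get_obs();print(o['clock'],o['position'],Rn.from_quat(o['ee_rot']).as_matrix()[:,0],o['ft_force'])
a=viewer.camera('side')[195:265,262:342,::-1]; b=viewer.camera('scene')[182:238,218:282,::-1]; w=viewer.camera('wrist')[:,:,::-1]
H=np.zeros((600,800,3),np.uint8)
H[:350,:400]=cv2.resize(a,(400,350),interpolation=cv2.INTER_CUBIC); H[:350,400:]=cv2.resize(b,(400,350),interpolation=cv2.INTER_CUBIC); H[350:,:333]=cv2.resize(w,(333,250))
cv2.imwrite('pics/m4.png',H)
```

```text
7.825 [0.57036759 0.08804635 0.02033703] [9.82564941e-01 1.85917663e-01 8.71268519e-04] [-1.46914924  0.40140468 -0.04794298]
```

View pics/m4.png

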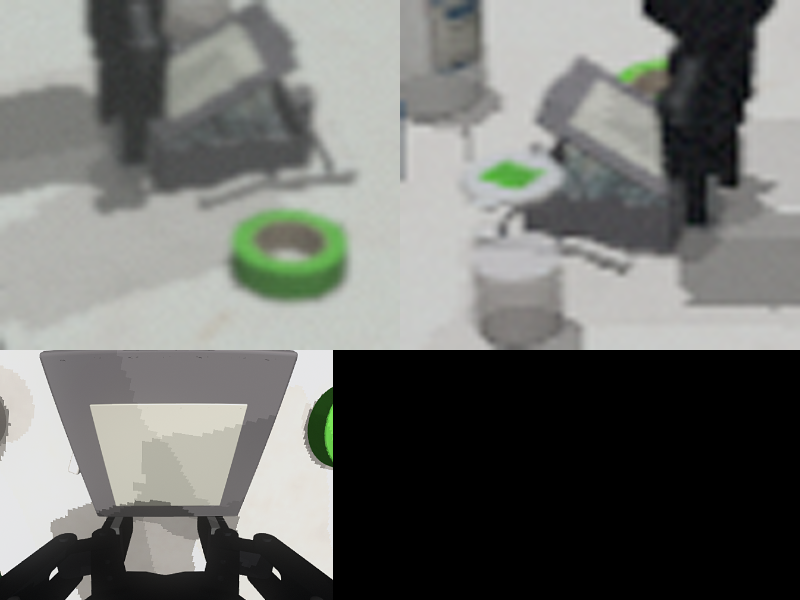

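The box sits between the side bars, about 10 mm short of home. I'll push straight on and watch the force.

Call:
play_rows(plan=[0,0,0,0.002,0,0,0.55,0,0,0,0.004,0,0,0.55,0,0,0,0.006,0,0,0.55,0,0,0,0.008,0,0,0.55,0,0,0,0.009,0,0,0.55,0,0,0,0.009,0,0,0.55])

```text
clock: 8.72
position: [0.5782, 0.0895, 0.0202]
ee_rot: [0.996, 0.093, -0.0, 0.0]
ft_force: [-5.4, 0.5, 1.9]
grip_width: 0.549
grasp_force: 2.4
```

Call:
play_rows(plan=[0,0,0,0.001,0,0,0.55,0,0,0,0.002,0,0,0.55,0,0,0,0.002,0,0,0.55])

```text
clock: 9.1
position: [0.5802, 0.0899, 0.0202]
ee_rot: [0.996, 0.093, -0.0, 0.0]
ft_force: [-5.9, -0.4, 4.0]
grip_width: 0.551
grasp_force: 2.4
```

Call:
play_rows(plan=[0,0,0,0.001,0,0,0.55,0,0,0,0.002,0,0,0.55,0,0,0,0.002,0,0,0.55])

```text
clock: 9.48
position: [0.5822, 0.0903, 0.0203]
ee_rot: [0.996, 0.093, -0.0, 0.0]
ft_force: [-5.2, 0.2, 2.2]
grip_width: 0.547
grasp_force: 2.4
```

Call:
play_rows(plan=[0,0,0,0.001,0,0,0.55,0,0,0,0.002,0,0,0.55,0,0,0,0.002,0,0,0.55])

```text
clock: 9.85
position: [0.5831, 0.0904, 0.0201]
ee_rot: [0.996, 0.093, -0.002, 0.0]
ft_force: [-11.1, -1.1, 7.8]
grip_width: 0.551
grasp_force: 5.5
```

Call:
play_rows(plan=[0,0,0,0.001,0,0,0.55,0,0,0,0.002,0,0,0.55,0,0,0,0.002,0,0,0.55])

```text
clock: 10.22
position: [0.5837, 0.0906, 0.0199]
ee_rot: [0.996, 0.094, -0.003, 0.001]
ft_force: [-16.8, -3.2, 12.9]
grip_width: 0.55
grasp_force: 8.9
```

Contact has stalled: force rises at an unchanged position, and the TCP matches the seat I measured. I'll back off, close the fingers and check from above.

Call:
play_rows(plan=[0,0,0,-0.01,0,0,0.55,0,0,0,-0.03,0,0,0.55,0,0,0,-0.03,0,-0.06,0.3,0,0,0,-0.03,0,-0.12,0,0,0,0,0.0,0,-0.18,0,0,0,0,0.01,0,-0.2,0,0,0,0,0.01,0,-0.2,0,0,0,0,0.01,0,-0.2,0])

```text
clock: 11.22
position: [0.5958, 0.0926, 0.2192]
ee_rot: [0.996, 0.093, -0.0, 0.0]
ft_force: [-0.2, 0.3, -1.1]
grip_width: 0.002
grasp_force: 0.0
```

Run:
```python
from h import *
import pickle
m=viewer.camera_model('wrist'); im=viewer.camera('wrist'); pickle.dump(m,open('w5.pkl','wb'))
cv2.imwrite("pics/w5.png",cv2.resize(im[:,:,::-1],(800,600),interpolation=cv2.INTER_CUBIC))
o=status.get_obs();print(o['clock'],o['position'],Rn.from_quat(o['ee_rot']).as_matrix()[:,0],o['ft_force'],o['grip_width'])
```

```text
11.275 [0.59553901 0.09252709 0.21897773] [ 0.98260913  0.18567907 -0.0016077 ] [ 0.11979301 -0.10694556 -0.22988926] 0.003337075166614487
```

View pics/w5.png

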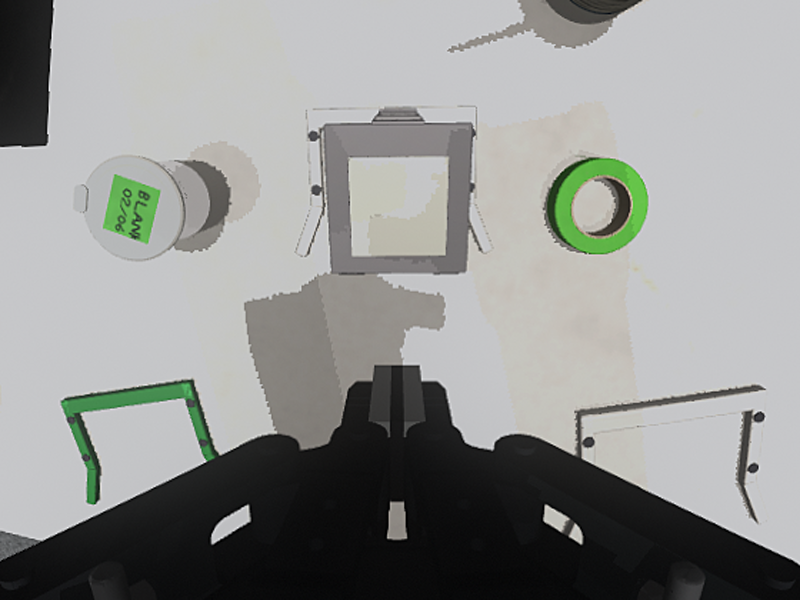

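The box is home and square in the U, with the clip (370-425,107-122) hanging over the back bar. The lid is still up: hinge edge (331-467,273), lid edge (323-472,124). Next, press offsets in the tool frame.

Run:
```python
from h import *
import pickle
m=pickle.load(open('w5.pkl','rb')); o=status.get_obs(); R=Rn.from_quat(o['ee_rot']).as_matrix(); p=o['position']
P=lambda u,v,z:R.T@(onz(m,((u+.5)*.7-.5,(v+.5)*.7-.5),z)-p)
print('hinge',P(399,273,.033),'clip',P(398,107,.034))
for th in(.35,.45,.55): print('lid edge',th,P(398,124,.033+.091*np.sin(th)),-0.001+.091*np.cos(th))
```

```text
hinge [-0.00055478  0.00079249  0.18597906] clip [9.89398329e-02 3.62007207e-05 1.84818919e-01]
lid edge 0.35 [ 8.75413368e-02 -3.61355807e-05  1.54633486e-01] 0.08448291686911148
lid edge 0.45 [ 8.70406160e-02 -5.92513321e-05  1.46256111e-01] 0.0809406863140936
lid edge 0.55 [ 8.65635316e-02 -8.12759108e-05  1.38274188e-01] 0.07657973150741501
```

Call:
play_rows(plan=[0,0,0,0.03,0,0.05,0,0,0,0,0.055,0,0.1,0,0,0,0,0.058,0,0.125,0,0,0,0,0.059,0,0.135,0,0,0,0,0.06,0,0.14,0,0,0,0,0.061,0,0.144,0,0,0,0,0.063,0,0.148,0,0,0,0,0.065,0,0.152,0,0,0,0,0.068,0,0.156,0,0,0,0,0.07,0,0.16,0,0,0,0,0.071,0,0.162,0,0,0,0,0.071,0,0.162,0])

```text
clock: 12.78
position: [0.666, 0.1061, 0.0581]
ee_rot: [0.996, 0.093, -0.0, 0.0]
ft_force: [-0.5, -0.2, -0.2]
grip_width: 0.005
grasp_force: 0.0
```

Call:
play_rows(plan=[0,0,0,0.001,0,0.002,0,0,0,0,0.002,0,0.004,0,0,0,0,0.002,0,0.004,0])

```text
clock: 13.15
position: [0.6678, 0.1064, 0.0548]
ee_rot: [0.996, 0.093, -0.0, 0.0]
ft_force: [-4.8, -0.2, 5.8]
grip_width: -0.003
grasp_force: 3.2
```

Call:
play_rows(plan=[0,0,0,0,0,0.001,0,0,0,0,0,0,0.002,0,0,0,0,0,0,0.002,0])

```text
clock: 13.52
position: [0.6681, 0.1065, 0.0538]
ee_rot: [0.996, 0.093, 0.0, 0.0]
ft_force: [-6.8, -2.8, 12.9]
grip_width: -0.001
grasp_force: 6.6
```

Call:
play_rows(plan=[0,0,0,0,0,0.001,0,0,0,0,0,0,0.002,0,0,0,0,0,0,0.002,0])

```text
clock: 13.9
position: [0.668, 0.1064, 0.0507]
ee_rot: [0.996, 0.093, 0.0, 0.0]
ft_force: [0.1, -0.5, 1.8]
grip_width: -0.001
grasp_force: 0.7
```

The force peaked near 13 N and then dropped, so it looks snapped. Now I'll press firmly.

Call:
play_rows(plan=[0,0,0,0,0,0.002,0,0,0,0,0,0,0.004,0,0,0,0,0,0,0.004,0])

```text
clock: 14.28
position: [0.6683, 0.1064, 0.0474]
ee_rot: [0.996, 0.093, 0.0, 0.0]
ft_force: [-5.0, -1.6, 11.8]
grip_width: -0.001
grasp_force: 6.0
```

Call:
play_rows(plan=[0,0,0,0,0,0.002,0,0,0,0,0,0,0.003,0,0,0,0,0,0,0.003,0])

```text
clock: 14.65
position: [0.6684, 0.1066, 0.0464]
ee_rot: [0.996, 0.093, 0.001, 0.0]
ft_force: [-12.4, -3.2, 29.1]
grip_width: 0.004
grasp_force: 13.9
```

Run:
```python
from h import *
a=viewer.camera('side')[195:265,262:342,::-1]; b=viewer.camera('scene')[175:238,215:287,::-1]; w=viewer.camera('wrist')[:,:,::-1]
H=np.zeros((600,800,3),np.uint8)
H[:350,:400]=cv2.resize(a,(400,350),interpolation=cv2.INTER_CUBIC); H[:350,400:]=cv2.resize(b,(400,350),interpolation=cv2.INTER_CUBIC); H[350:,:333]=cv2.resize(w,(333,250))
cv2.imwrite('pics/m6.png',H)
o=status.get_obs();print(o['clock'],o['position'],o['ft_force'])
```

```text
14.8 [0.66840347 0.10657537 0.04639003] [-12.40629785  -2.83136427  27.58112198]
```

View pics/m6.png

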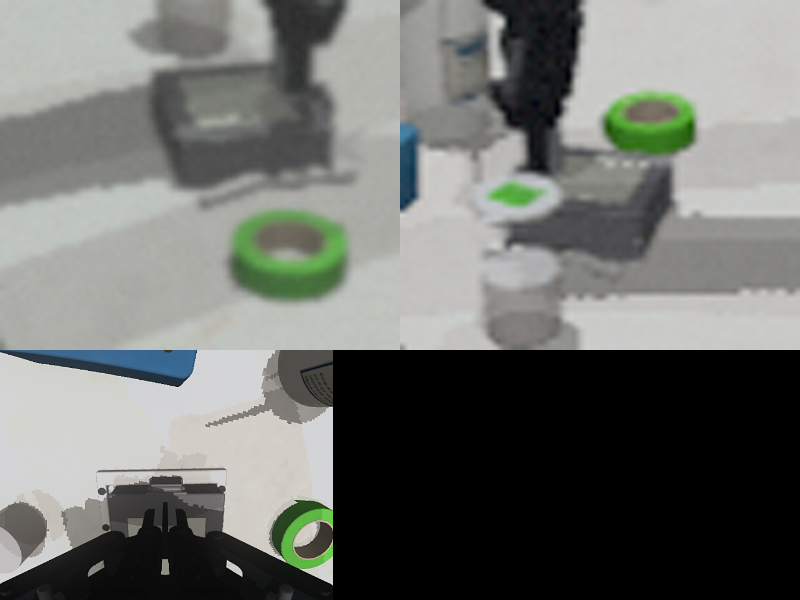

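The lid is shut and flat at (240,100) in the side panel. The box is in the stop with its clip against the back bar, and the fingers are pressing at about 28 N. The pot and tape have not moved.

```bash
python3 -c "
from workcell import manip; print(manip.hand_in())"
```

```text
the job is handed in; nothing more can be done
None
```

I slid the box home into the small metal stop with its lid up, snapped the lid shut, and handed the job in at about 15 s with the gripper still pressing down on the lid at about 28 N; no result came back with the hand-in.

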